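Throw the test-air toggle on the whistle housing

ROBOT

A 6-joint arm with a two-finger parallel gripper is mounted at the origin on the work surface. World frame = base frame: x ahead of the robot, y to its left, z up, the work surface at z = 0. Lengths are in mm, angles in rad, forces in N, time in s.
With the tool pointing down it reaches from about 350 to 850 mm from the base axis. Payload 8.1 kg.
Tool frame: the origin (TCP) lies midway between the tips of the shut fingers; the grasp point (between the pads) lies 19 mm behind it; y points along the fingers, x is the direction in which the jaws open and shut, and the axes are right-handed (so a half turn about y gives the same grasp; the last joint's range is limited). The gripper opens to 85 mm and grips with 20 to 120 N. Pads are 22 mm wide; open, the fingers measure 114 mm over their backs; the gripper's body (76 mm by 85 mm) begins 54 mm behind the grasp point. The pads swing forward as they close: fully open they stand 13 mm farther back than shut.
Start: joints at [-1.427, 0.13, 1.488, -0, 1.523, -0.085], TCP at [136.106, -584.363, 231.292] pointing down, gripper open.
Joint ranges: [-2.96, 2.96], [-0.89, 2.26], [0.02, 2.5], [-1.34, 4.48], [0, 2.73], [-2.66, 2.66]. Speed limits (rad/s): [2.39, 2.39, 2.79, 3.14, 3.14, 3.14].

INTERFACE

Orientations are given as [roll, pitch, yaw] about the fixed x, y, z axes, in that order (R = Rz(yaw) Ry(pitch) Rx(roll)).
In Python, from plant import get_obs, read_camera, ticket gives the robot as it stands. The module is installed in compiled form; this text tells all that it offers.
- The arm moves only by the tool drive_tool, never from a script. Its argument "plan" is a list of rows, each a list of 3 entries, a list of its own where there are three numbers: the gripper's target within -1 to 1 (shut at 1, half-way at 0, fully open at -1), then the shift along the world's x, y, z in m, then the turn about the world's z in rad. A call has 1 to 8 rows; each row is the pose to reach, as a shift and turn from the pose measured when the call began; what a row does not reach only later rows make up. A row lasts 1/10 s, in which the tool goes at most 50 mm and 8.59 degrees, less where a joint would pass 70% of its speed; a pose out of reach is approached as far as the arm can. A call with a gripper value outside its range is refused whole. The fingers move at their own pace and stop on an object; "force" is the grip in N (left out, the last holds). Time passes only in rows, so rows that repeat a pose let the fingers close. It gives the time, the measured TCP pose, the force and the opening at its end, in the units of the state.
- get_obs(): the state, without advancing time (a new reading comes with each control period).
- read_camera(name): name is "scene" or "side" or "wrist"; returns a dict with "pixels" (384x512x3 uint8, red, green, blue), "z_map" (384x512 float32, mm along the optical axis (not along the pixel's ray), 0 where there is no reading), "vfov" (degrees; the focal length in pixels is half the picture's height over the tangent of half this angle, whatever the lens; pixels are square), "cx", "cy" (the principal point, pixels), "R" (3x3) and "t" (3): a world point X has camera coordinates R X + t; the wrist camera has in their place "T_tool_cam" (4x4, takes a point from camera to tool coordinates, whose origin is the TCP and whose axes are the tool frame's). Camera axes: x right, y down, z forward; pixel columns grow to the right and rows downward; lengths in mm; the calibration is good to about 2 mm. A picture is of the moment at which its call begins: read the wrist's pose just before it.
- ticket.finish_job(): hands the job in, once; it reports no verdict.
The state is a dict: "clock": time; "joint_positions": joint angles; "qvel": joint speeds; "joint_efforts": joint torques, N m; "tcp_pos": TCP position; "tool_rot": TCP orientation; "ft_force": force on the tool from outside, world axes, zero at the start; "torque": the same for the moment, N m; "grip_width": opening from 0.0 (shut) to 1.0 (fully open).
Only numpy, scipy, OpenCV 4.12 (cv2) and the standard library are available. Lean on these libraries where they do the work, as an engineer would, in place of code of your own. Each camera call takes 0.05 s, during which the arm holds its last target.

TASK

A whistle is clamped on the steel test housing, ready to be sounded. Switch its air on: flip the bat toggle that stands on that housing, the box with the clamped whistle and the round push button, over its centre so that it leans fully to the whistle's side. Do not press the push button, and leave the matching toggle on the smaller lamp box as it is.

Things in the scene. Friction and masses are not known exactly. Their poses are not given: they have to be found in the camera images.
- test_housing: Fixed steel box 150 (x) x 200 (y) x 55 mm high. Origin: centre of its underside, z up. Along its +y edge, at y = 70 mm, a 190 mm brass whistle lies along x under a dark jaw (y 59 to 97, top 101 mm above the bench). Air toggle's pivot: x = 25, y = 0, z = 61 mm. Push button: x = -42, y = -60 mm. A smaller steel box, the lamp box (130 x 130 x 55 mm, no whistle), stands to its left or right.
- air_toggle (a joint): Test housing's bat toggle, rad: black bat 46 mm long from its pivot, 7 mm thick at the root, 12 near the free end. Swings in the housing's y-z plane: 0 upright, -0.42 leans to -y, away from the whistle (as at the start), +0.42 to the whistle. Over-centre action: about 1 N at the free end pushes it off its stop; once past upright it falls over to the other stop.
- lamp_toggle (a joint): Angle of the equal bat toggle on the lamp box, same make and size, in rad: it starts at about -0.42 and is to stay there.
- push_button (a joint): Travel of the round push button on the test housing, in m: 0 is up, 0.006 fully pressed; about 5 N. It is to stay up.
There are look-alikes about, which are no part of the job. Leave any green look-alike of the part that bears lamp_toggle alone.

How it is judged (in metres and radians):
At the end, for the whole second after the job is handed in: The test housing's toggle rests on the whistle's side (over +0.33 rad), the lamp box's toggle still leans where it did (under -0.33 rad), and the push button is up (pressed less than 2 mm) (value of joint air_toggle above 0.33 rad and value of joint lamp_toggle below -0.33 rad and value of joint push_button below 0.002 m and velocity of joint air_toggle between -0.1 and 0.1 rad/s); the robot touches nothing.
It fails at once if the push button is pressed by more than 3 mm (value of joint push_button above 0.003 m).
It fails at once if the lamp box's toggle is brought to upright or beyond (value of joint lamp_toggle above 0 rad).
It also fails if it takes over 29 s, if anything falls off the work surface, if the arm or the gripper's body presses on something with over 40 N, if the wrist force passes 120 N, or if a joint passes its speed limit or range.

## Working session

There is one attempt and no reset: what is moved stays moved. The work goes in short steps, Python scripts to look and compute and a tool call to move; the robot and the scene stay as the last step left them, time stands still between calls to the robot, and variables do not carry over. Pictures are saved under pics/ and viewed, and the job is handed in when it is done.

Besides the shell and the picture viewer there is one more tool, called after "Emit:" as a command line: name --argument value ..., lists and objects as JSON in quotes. drive_tool: Moves the arm, as the interface text tells. Its arguments: {"type":"object","properties":{"plan":{"type":"array"},"force":{"type":"number"}},"required":["plan"]}

```bash
mkdir -p pics; cat > h.py <<'E'
import numpy as np, cv2
from plant import get_obs, read_camera, ticket
def save(n,c): cv2.imwrite(f'pics/{n}.png',c['pixels'][:,:,::-1])
def pts(c):
    z=c['z_map'];h,w=z.shape;f=h/2/np.tan(np.radians(c['vfov'])/2)
    u,v=np.meshgrid(np.arange(w),np.arange(h))
    P=np.stack([(u-c['cx'])/f*z,(v-c['cy'])/f*z,z],-1)
    return (P-np.array(c['t']))@np.array(c['R'])
E
python3 - <<'E'
from h import *
import pickle
for n in ['scene','side']:
    c=read_camera(n); save(n+'0',c); pickle.dump(c,open(n+'.pkl','wb'))
o=get_obs();print(o['clock'],o['tcp_pos'],o['tool_rot'],o['grip_width'])
E
```

```text
0.1 [ 136.03347385 -583.8618173   230.32644175] [-1.57063599  0.00169855 -1.3420071 ] 1.0030914424358313
```

View pics/scene0.png

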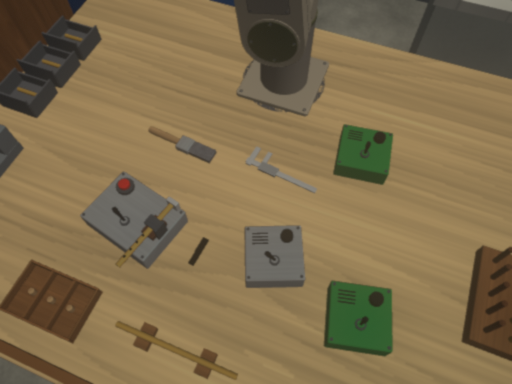

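View pics/side0.png

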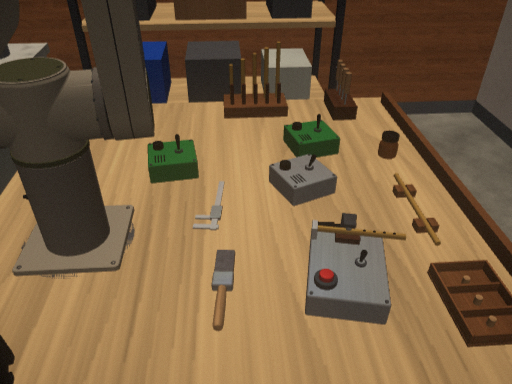

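The scene view shows the test housing at about (135,217), with its red button at (125,185), toggle at (121,215) and whistle at (148,235). The grey lamp box is at (274,256) and there are two green look-alikes. Next I'll measure the housing pose from depth.

```bash
python3 - <<'E'
from h import *
import pickle
for n,box,bat in [('scene',(70,160,200,275),(105,200,135,230)),('side',(295,205,410,325),(350,245,375,275))]:
    c=pickle.load(open(n+'.pkl','rb'));P=pts(c);im=c['pixels'].astype(int)
    m=np.zeros(P.shape[:2],bool);x0,y0,x1,y1=box;m[y0:y1,x0:x1]=1
    hsv=cv2.cvtColor(c['pixels'],cv2.COLOR_RGB2HSV)
    z=P[...,2]
    top=m&(z>48)&(z<62)&(hsv[...,1]<60)
    q=P[top]; print(n,top.sum(),'z',np.median(q[:,2]))
    r=cv2.minAreaRect(q[:,:2].astype(np.float32)); print('rect',r)
    red=m&(hsv[...,1]>150)&((hsv[...,0]<6)|(hsv[...,0]>174))&(z>50)
    print('red',P[red].mean(0),red.sum())
    br=m&(hsv[...,1]>110)&(hsv[...,0]>12)&(hsv[...,0]<30)&(z>65)
    b=P[br]; print('brass',b.mean(0),len(b)); 
    if len(b): print(cv2.fitLine(b[:,:2].astype(np.float32),cv2.DIST_HUBER,0,.01,.01).ravel(), b.min(0),b.max(0))
    x0,y0,x1,y1=bat;mb=np.zeros_like(m);mb[y0:y1,x0:x1]=1
    mb&=(z>62)&(hsv[...,2]<110)
    for v,u in np.argwhere(mb)[::4]: print(u,v,P[v,u].round(),c['pixels'][v,u],end=';')
    print()
    cr=c['pixels'][box[1]:box[3],box[0]:box[2],::-1]
    cv2.imwrite(f'pics/{n}_crop.png',cv2.resize(cr,None,fx=4,fy=4,interpolation=cv2.INTER_CUBIC))
E
```

```text
scene 3854 z 56.455145330090204
rect ((573.0631713867188, -171.47254943847656), (199.88194274902344, 148.73387145996094), 77.13182830810547)
red [ 518.84628115 -219.35726642   77.83936717] 93
brass [631.5072792  -99.09023028 106.44748337] 400
[ 9.7575587e-01 -2.1886174e-01  6.2436249e+02 -1.0965086e+02] [ 527.86418463 -135.81082476   65.29800735] [876.35558383 262.66579743 966.05598834]
112 207 [ 591. -199.  103.] [85 83 77];112 208 [ 593. -198.  103.] [68 65 60];116 208 [ 590. -190.  102.] [61 58 52];115 209 [ 594. -189.  105.] [47 41 35];113 210 [ 597. -192.  105.] [54 49 44];117 210 [ 591. -188.   96.] [54 50 45];115 211 [ 596. -190.   99.] [46 42 35];114 212 [ 598. -192.   96.] [63 60 55];118 212 [ 594. -185.   94.] [48 43 37];117 213 [ 596. -188.   90.] [46 41 35];116 214 [ 598. -190.   88.] [72 70 65];120 214 [ 594. -182.   85.] [56 53 48];120 215 [ 595. -182.   83.] [48 43 38];120 216 [ 596. -183.   79.] [49 44 39];120 217 [ 598. -183.   76.] [59 56 51];124 217 [ 591. -180.   65.] [83 81 77];124 218 [ 593. -178.   67.] [74 72 68];124 219 [ 595. -178.   63.] [60 57 53];120 220 
[... 501 characters left out ...]
12372 -775.53783765   65.30118397] [697.35288751 -80.40028402 658.48929317]
363 250 [ 588. -193.  102.] [33 29 21];363 251 [ 588. -195.  102.] [37 30 25];361 252 [ 585. -194.   98.] [44 36 31];365 252 [ 591. -196.  100.] [33 27 20];362 253 [ 586. -196.   98.] [37 31 23];366 253 [ 593. -198.   99.] [38 32 27];364 254 [ 589. -200.   99.] [35 29 24];362 255 [ 587. -197.   94.] [32 30 23];366 255 [ 594. -198.   95.] [76 71 65];363 256 [ 588. -199.   93.] [39 34 29];361 257 [ 588. -191.   83.] [35 31 26];365 257 [ 595. -194.   85.] [97 92 85];363 258 [ 592. -193.   81.] [39 33 30];362 259 [ 591. -190.   76.] [40 37 31];362 260 [ 593. -186.   69.] [55 48 45];362 261 [ 595. -184.   65.] [77 74 67];
```

View pics/scene_crop.png

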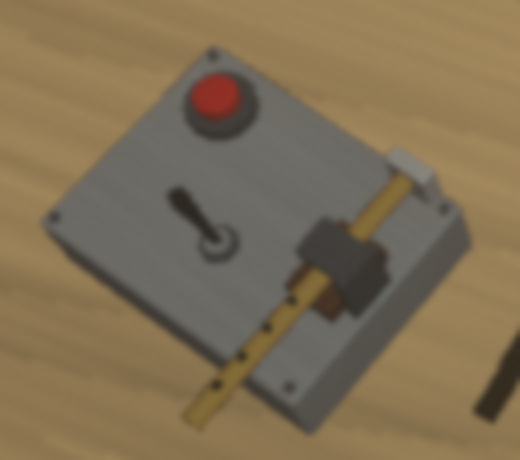

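View pics/side_crop.png

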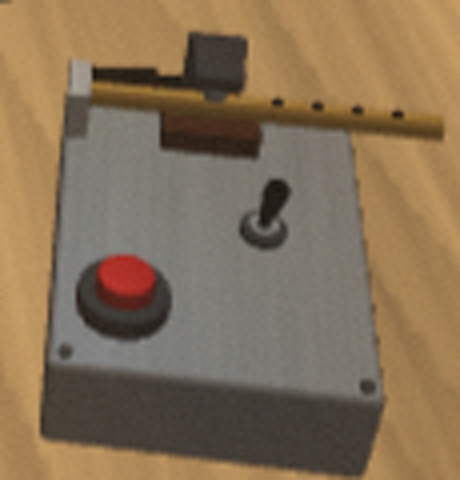

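Emit:
drive_tool --plan '[[1,[0.039,0.031,0],-0.05],[1,[0.078,0.062,0],-0.1],[1,[0.117,0.093,0],-0.15],[1,[0.156,0.124,0],-0.2],[1,[0.195,0.155,0],-0.25],[1,[0.234,0.186,0],-0.3],[1,[0.273,0.217,0],-0.35],[1,[0.312,0.248,0],-0.4]]'

```text
clock: 0.9
tcp_pos: [449.2, -334.1, 230.0]
tool_rot: [-1.571, 0.002, -1.744]
ft_force: [0.5, -1.1, 0.7]
grip_width: -0.002
```

Emit:
drive_tool --plan '[[1,[0.035,0.025,0],-0.03],[1,[0.07,0.052,-0.01],-0.05],[1,[0.105,0.078,-0.02],-0.05],[1,[0.135,0.103,-0.04],-0.05],[1,[0.135,0.103,-0.06],-0.05],[1,[0.135,0.103,-0.06],-0.05],[1,[0.135,0.103,-0.06],-0.05]]'

```text
clock: 1.6
tcp_pos: [583.4, -231.1, 169.5]
tool_rot: [-1.573, 0.002, -1.794]
ft_force: [0.1, -0.5, 0.9]
grip_width: 0.003
```

```bash
python3 - <<'E'
from h import *
o=get_obs();print(o['clock'],o['tcp_pos'],o['tool_rot'])
a=read_camera('side');b=read_camera('scene')
f=lambda c,x0,y0,x1,y1:cv2.resize(c['pixels'][y0:y1,x0:x1,::-1],(400,400),interpolation=cv2.INTER_CUBIC)
cv2.imwrite('pics/p1.png',np.hstack([f(a,280,180,420,320),f(b,60,140,200,280)]))
E
```

```text
1.6 [ 583.44044595 -231.13893198  169.46581286] [-1.57300341  0.00206378 -1.79423125]
```

View pics/p1.png

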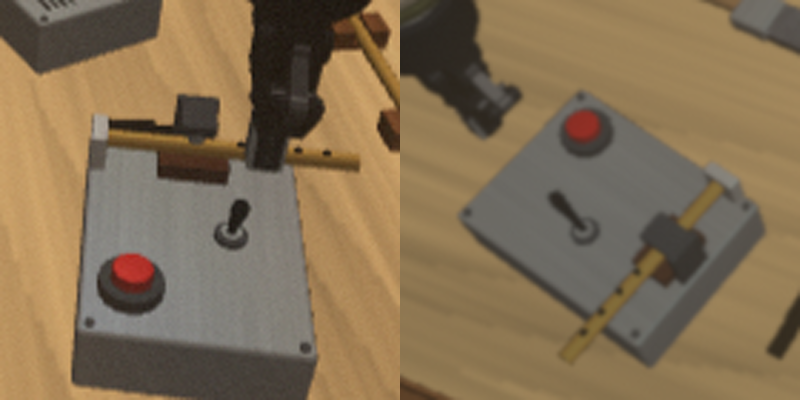

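The gripper appears at the upper right in the side view and upper left in the scene view, and the bat hasn't been touched. Before descending, I'll project the TCP and the bat into both views to check the pose.

```bash
python3 - <<'E'
from h import *
fr=[]
for n,(x0,y0) in [('side',(280,180)),('scene',(60,140))]:
    c=read_camera(n);f=192/np.tan(np.radians(c['vfov'])/2)
    im=cv2.resize(c['pixels'][y0:y0+140,x0:x0+140,::-1],(400,400),interpolation=cv2.INTER_CUBIC)
    for X,col in [((583.4,-231,169.5),(0,255,0)),((583.4,-231,90),(255,0,255)),((596.5,-177.5,61),(0,255,255)),((592.3,-195.8,103),(255,255,0)),((600.7,-159,103),(0,128,255))]:
        p=np.array(c['R'])@np.array(X)+np.array(c['t']);u=p[0]/p[2]*f+c['cx'];v=p[1]/p[2]*f+c['cy']
        cv2.circle(im,(int((u-x0)*400/140),int((v-y0)*400/140)),4,col,-1)
    fr.append(im)
cv2.imwrite('pics/p2.png',np.hstack(fr))
E
```

```text
(no output)
```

View pics/p2.png

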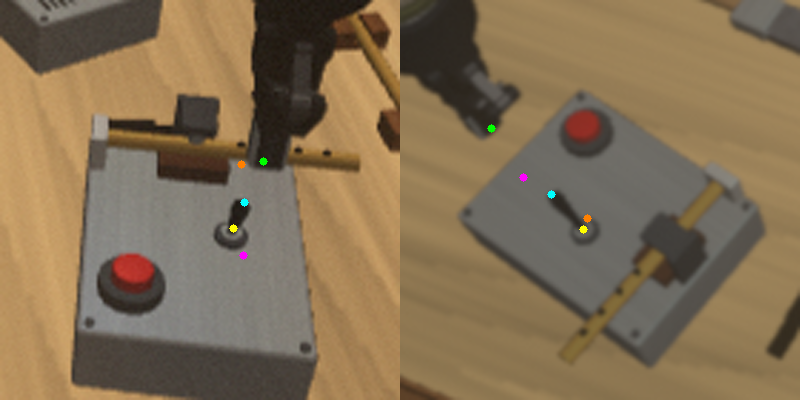

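Projections match in both views: green sits on the fingertips, and cyan and yellow on the bat. Descending beside the bat.

Emit:
drive_tool --plan '[[1,[0,0,-0.03],0],[1,[0,0,-0.055],0],[1,[0,0,-0.078],0],[1,[0,0,-0.078],0],[1,[0,0,-0.078],0]]'

```text
clock: 2.3
tcp_pos: [584.4, -232.8, 94.7]
tool_rot: [-1.568, 0.001, -1.796]
ft_force: [-0.1, 0.3, 0.3]
grip_width: 0.002
```

Emit:
drive_tool --plan '[[1,[0.001,0.006,0],0],[1,[0.003,0.012,0],0],[1,[0.004,0.018,0],0],[1,[0.006,0.024,0],0],[1,[0.007,0.03,0],0],[1,[0.008,0.036,0],0],[1,[0.009,0.04,0],0],[1,[0.009,0.04,0],0]]'

```text
clock: 3.1
tcp_pos: [595.0, -193.3, 98.9]
tool_rot: [-1.564, -0.001, -1.796]
ft_force: [-9.5, 0.0, 21.5]
grip_width: 0.001
```

```bash
python3 - <<'E'
from h import *
o=get_obs();print(o['clock'],o['tcp_pos'],o['tool_rot'],o['ft_force'])
a=read_camera('side');b=read_camera('scene')
f=lambda c,x0,y0,x1,y1:cv2.resize(c['pixels'][y0:y1,x0:x1,::-1],(400,400),interpolation=cv2.INTER_CUBIC)
cv2.imwrite('pics/p3.png',np.hstack([f(a,280,180,420,320),f(b,60,140,200,280)]))
E
```

```text
3.1 [ 594.95104874 -193.26186468   98.94036884] [-1.56439146e+00 -6.28523980e-04 -1.79554088e+00] [-9.5126283   0.0395669  21.52921248]
```

View pics/p3.png

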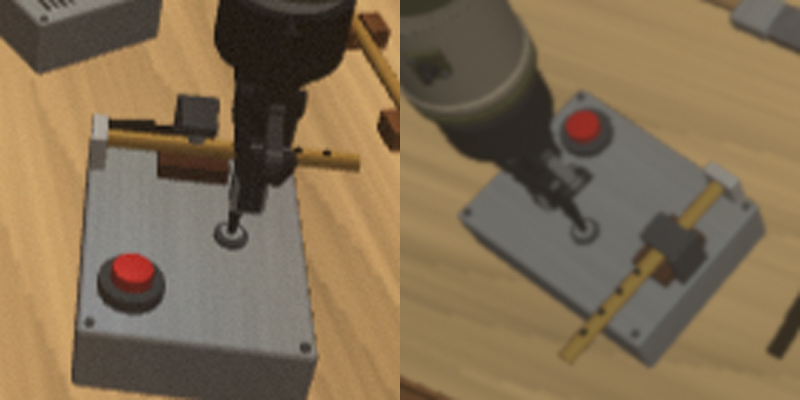

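The wrist force shows 21 N upward and the TCP has lifted to 99 mm. The fingertip is riding on the bat's rounded end (side view around (240,205)) and not pushing its flank. I'll lift, back off and come in lower.

Emit:
drive_tool --plan '[[1,[0,0,0.015],0],[1,[-0.001,-0.003,0.03],0],[1,[-0.006,-0.02,0.03],0],[1,[-0.01,-0.04,0.03],0],[1,[-0.011,-0.045,0.03],0],[1,[-0.011,-0.045,0.03],0]]'

```text
clock: 3.8
tcp_pos: [583.2, -239.8, 128.4]
tool_rot: [-1.565, -0.001, -1.798]
ft_force: [0.3, 1.2, 0.0]
grip_width: -0.001
```

```bash
python3 - <<'E'
from h import *
o=get_obs();print(o['clock'],o['tcp_pos'],o['tool_rot'],o['ft_force'])
a=read_camera('side');b=read_camera('scene')
f=lambda c,x0,y0,x1,y1:cv2.resize(c['pixels'][y0:y1,x0:x1,::-1],(400,400),interpolation=cv2.INTER_CUBIC)
cv2.imwrite('pics/p4.png',np.hstack([f(a,280,180,420,320),f(b,60,140,200,280)]))
E
```

```text
3.8 [ 583.19407919 -239.77430457  128.3986375 ] [-1.56508765e+00 -6.09621765e-04 -1.79766620e+00] [0.28845315 1.20312617 0.02220757]
```

View pics/p4.png

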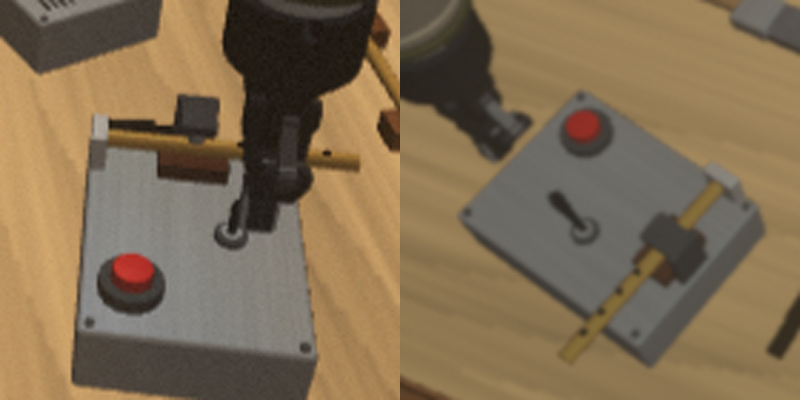

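Emit:
drive_tool --plan '[[1,[0,0,-0.03],0],[1,[0,0,-0.049],0],[1,[0,0,-0.049],0],[1,[0,0,-0.049],0],[1,[0,0,-0.049],0]]'

```text
clock: 4.4
tcp_pos: [584.6, -238.5, 80.9]
tool_rot: [-1.563, -0.001, -1.796]
ft_force: [0.8, 0.2, -0.2]
grip_width: -0.0
```

Emit:
drive_tool --plan '[[1,[0.002,0.008,0],0],[1,[0.004,0.016,0],0],[1,[0.005,0.022,0],0],[1,[0.006,0.027,0],0],[1,[0.007,0.03,0],0],[1,[0.007,0.03,0],0]]'

```text
clock: 5.0
tcp_pos: [591.8, -208.1, 81.1]
tool_rot: [-1.563, -0.001, -1.795]
ft_force: [0.4, -1.0, -0.2]
grip_width: 0.0
```

```bash
python3 - <<'E'
from h import *
o=get_obs();print(o['clock'],o['tcp_pos'],o['tool_rot'],o['ft_force'])
a=read_camera('side');b=read_camera('scene')
f=lambda c,x0,y0,x1,y1:cv2.resize(c['pixels'][y0:y1,x0:x1,::-1],(400,400),interpolation=cv2.INTER_CUBIC)
cv2.imwrite('pics/p5.png',np.hstack([f(a,280,180,420,320),f(b,60,140,200,280)]))
E
```

```text
5.0 [ 591.79408795 -208.09787713   81.09522401] [-1.56286051e+00 -6.50826266e-04 -1.79534519e+00] [ 0.3676616  -0.98693831 -0.2106206 ]
```

View pics/p5.png

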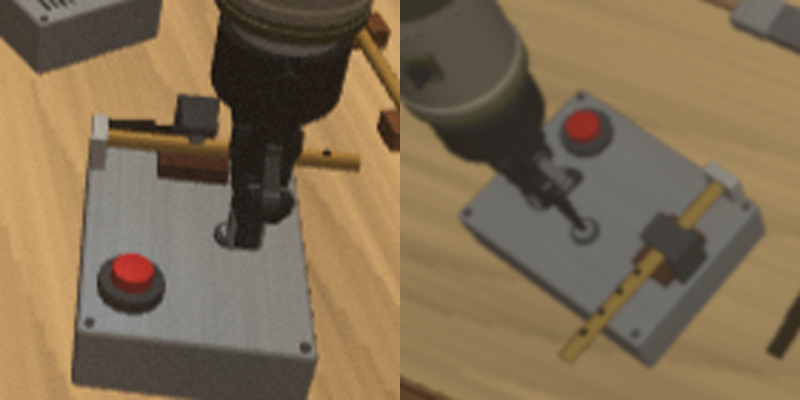

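Emit:
drive_tool --plan '[[1,[-0.001,0.004,0],0],[1,[0,0.008,0],0],[1,[0.001,0.012,0],0],[1,[0.002,0.016,0],0],[1,[0.003,0.02,0],0],[1,[0.003,0.02,0],0]]'

```text
clock: 5.7
tcp_pos: [594.7, -187.7, 80.8]
tool_rot: [-1.563, -0.0, -1.795]
ft_force: [0.6, -0.2, -0.7]
grip_width: 0.003
```

```bash
python3 - <<'E'
from h import *
o=get_obs();print(o['clock'],o['tcp_pos'],o['tool_rot'],o['ft_force'])
a=read_camera('side');b=read_camera('scene')
f=lambda c,x0,y0,x1,y1:cv2.resize(c['pixels'][y0:y1,x0:x1,::-1],(400,400),interpolation=cv2.INTER_CUBIC)
cv2.imwrite('pics/p6.png',np.hstack([f(a,280,180,420,320),f(b,60,140,200,280)]))
E
```

```text
5.7 [ 594.70830185 -187.6578274    80.7739007 ] [-1.56335865e+00 -3.17417920e-04 -1.79500036e+00] [ 0.60920027 -0.211203   -0.6649996 ]
```

View pics/p6.png

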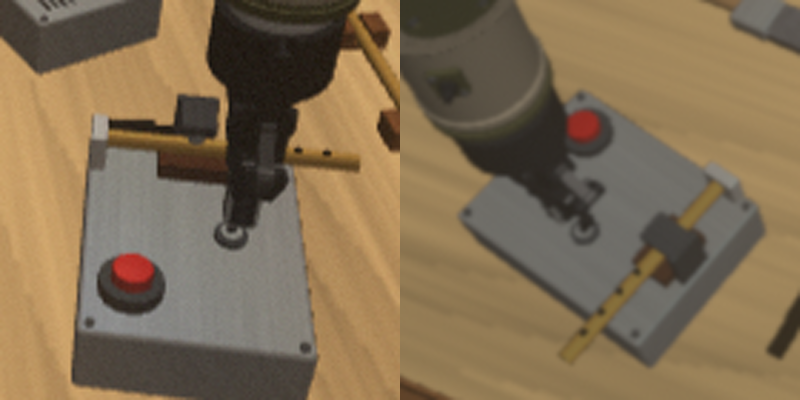

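In the scene view the bat now appears on the whistle's side, at about (588,215), and there's no contact force. Retreating to check.

Emit:
drive_tool --plan '[[1,[-0.003,-0.015,0],0],[1,[-0.006,-0.03,0],0],[1,[-0.01,-0.045,0.01],0],[1,[-0.011,-0.05,0.05],0],[1,[-0.03,-0.09,0.09],0],[1,[-0.06,-0.13,0.12],0],[1,[-0.06,-0.14,0.13],0],[1,[-0.06,-0.14,0.13],0]]'

```text
clock: 6.6
tcp_pos: [534.1, -334.2, 216.5]
tool_rot: [-1.556, -0.005, -1.8]
ft_force: [0.5, -0.2, 1.1]
grip_width: 0.004
```

```bash
python3 - <<'E'
from h import *
o=get_obs();print(o['clock'],o['tcp_pos'],o['ft_force'])
a=read_camera('side');b=read_camera('scene');save('s7',b)
f=lambda c,x0,y0,x1,y1:cv2.resize(c['pixels'][y0:y1,x0:x1,::-1],(400,400),interpolation=cv2.INTER_CUBIC)
cv2.imwrite('pics/p7.png',np.hstack([f(a,250,140,430,320),f(b,60,140,200,280)]))
cv2.imwrite('pics/p7b.png',np.hstack([f(a,255,140,345,230),f(b,230,210,320,300)]))
P=pts(b); z=P[...,2];g=b['pixels'].max(-1)
m=(z>66)&(z<115)&(g<110);R=np.array([[.975,-.223],[.223,.975]])
L=(P[...,:2]-[572,-172])@R.T
m&=(abs(L[...,0]-25)<18)&(abs(L[...,1])<35)
for v,u in np.argwhere(m)[::3]: print(u,v,L[v,u].round(),z[v,u].round(),end='; ')
E
```

```text
6.6 [ 534.10599362 -334.15772781  216.46678256] [ 0.50849566 -0.19209095  1.08561873]
124 214 [22. 12.] 103.0; 124 215 [24. 15.] 105.0; 123 216 [28. 16.] 108.0; 126 216 [24. 22.] 108.0; 123 217 [29. 15.] 102.0; 126 217 [25. 21.] 103.0; 124 218 [29. 18.] 102.0; 127 218 [24. 20.] 95.0; 125 219 [29. 18.] 96.0; 124 220 [28.  9.] 79.0;
```

View pics/p7.png

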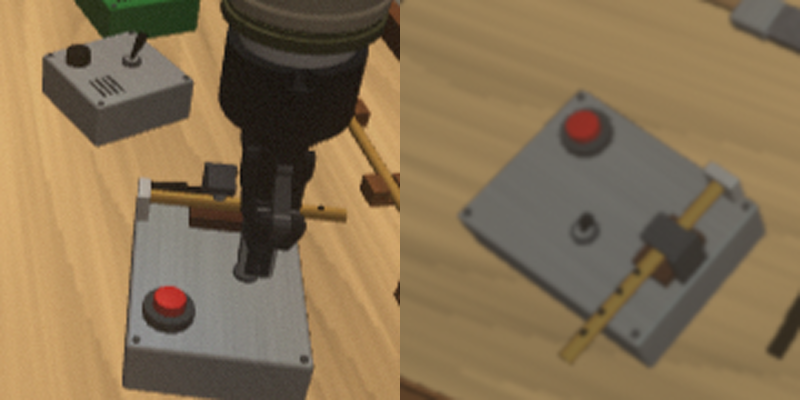

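View pics/p7b.png

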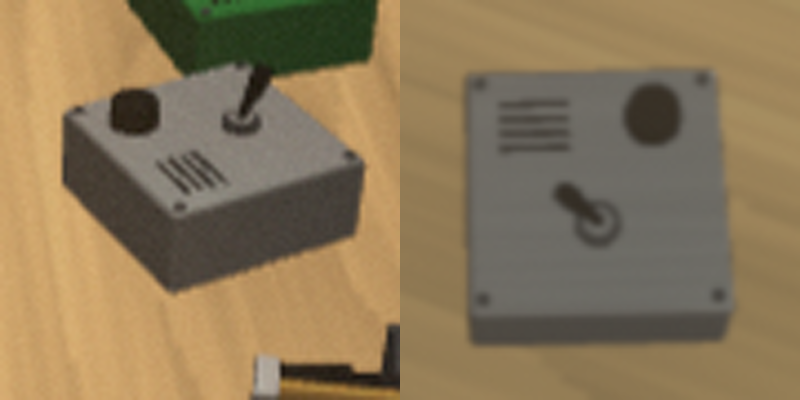

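The bat's end now measures y ≈ +18 mm and z ≈ 103 mm in the housing frame, which is +0.42 rad and fully on the whistle's side. The lamp toggle hasn't moved, the red button is up and the arm is clear. Handing in.

```bash
python3 -c "
from plant import ticket
print(ticket.finish_job())"
```

```text
the job is handed in; nothing more can be done
None
```

The test housing's air toggle is flipped over to the whistle's side, and the job is handed in, at about 6.6 s of the 29 s allowed. No verdict is reported back.

**What happened:** I found the housing pose from the depth images and pushed the bat over with the shut fingers. The first pass was too high at about 95 mm: the fingertip rode up on the bat's rounded end and pressed on it with about 21 N. I lifted off, came back at 81 mm, and that pass flipped it. I then backed clear of the housing.

**Last checks:**
- **Air toggle:** the scene camera's depth puts the bat's free end at y ≈ +18 mm and z ≈ 103 mm in the housing frame, about +0.42 rad. The side view could not confirm this because the gripper blocked it.
- **Lamp toggle:** it still leans as it did at the start in both pictures, judged by eye.
- **Push button:** it looks up and was never approached, but I did not measure its travel.
- **Robot:** clear of everything, with wrist force at noise level (about 1 N).

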